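Pack up a support post and level a grow trough

TASK

Make the grow trough sit level: build the low post up to the height of the tall one with the two packers whose thicknesses together fill the difference, the larger one first and the smaller on top of it, both centred on the post. Then lay the trough, open side up, lengthwise across the two supports with its middle halfway between them, and stand the spirit level upright and lengthwise in the middle of the trough. Leave the packer that is not needed where it lies.

Things in the scene. Friction and masses are not known exactly. Their poses are not given: they have to be found in the camera images.
- post_low: Fixed low steel support post, a square block 70 x 70 mm and 14 mm high. Origin at the centre of its underside, z up; its flat top is at z = 14 mm in its own frame. It stands on a thin dark mat (4 mm thick, 250 x 100 mm). The tall post stands 150 mm away (centre to centre), along this post's own y axis (on the +y or the -y side).
- post_tall: Fixed tall steel support post, 58 mm high: a 70 x 70 mm top plate (8 mm thick) on a round pillar (40 mm diameter) with a 70 x 70 mm foot (6 mm thick). Origin at the centre of its underside, at the same height as that of the low post; top at z = 58 mm in its own frame, so 44 mm above the top of the low post. Its axes are parallel to those of the low post.
- packer_large: Loose grey plastic packer, square, 62 x 62 mm and 28 mm thick. Origin at the centre of its underside, z up, sides along x and y.
- packer_small: Loose grey plastic packer, square, 46 x 46 mm and 16 mm thick. Origin at the centre of its underside, z up, sides along x and y.
- packer_oblong: Loose grey plastic packer, oblong, 70 mm (x) by 40 mm (y) and 22 mm thick. Origin at the centre of its underside, z up.
- trough: Loose black plastic grow trough, an open-topped channel 230 mm long (x), 60 mm wide (y), 24 mm high, walls and floor 4 mm thick (inside 222 x 52 mm). Origin at the centre of its underside, z up through the open side. It can be gripped from above across its 60 mm width at mid-length; it is stiff enough for an ordinary grip. About 0.2 kg.
- level: Loose aluminium spirit level, a bar 140 mm long (x), 22 mm wide (y), 48 mm tall, standing on its long narrow underside, with a small green window in its top. Origin at the centre of its underside, z up. It is gripped across its 22 mm width; held near its top, fingers stay above the trough's 24 mm walls. About 0.16 kg.
Not all that is in view belongs to the job. What is shaped like the packer_small but green, orange or pink is not meant.

How it is judged (in metres and radians):
On the way, in this order (a step that is already met when the one before it is completed fails the run):
1. the large packer lies on the low post (horizontal distance between packer_large and post_low below 0.012 m and z of packer_large in the frame of post_low between 0.01 and 0.018 m and angle between packer_large's own z axis and vertical below 0.04 rad and linear speed of packer_large below 0.02 m/s), for 0.2 s.
2. the small packer lies on the large one (all of step 1 and horizontal distance between packer_small and post_low below 0.012 m and z of packer_small in the frame of post_low between 0.038 and 0.046 m and angle between packer_small's own z axis and vertical below 0.04 rad and linear speed of packer_small below 0.02 m/s), for 0.2 s.
3. the trough lies level across the packed post and the tall post (all of step 2 and z of trough in the frame of post_tall between 0.054 and 0.062 m and angle between trough's own z axis and vertical below 0.022 rad and angle between the x axis of trough and the y axis of post_tall, either way round below 0.12 rad and x of trough in the frame of post_low between -0.015 and 0.015 m and horizontal distance between trough and post_low below 0.095 m and x of trough in the frame of post_tall between -0.015 and 0.015 m and horizontal distance between trough and post_tall below 0.095 m and linear speed of trough below 0.02 m/s), for 0.2 s.
At the end, for the whole second after the job is handed in: Packers flat on the low post, small on large, within 12 mm of its centre; trough across both supports, level within 0.022 rad, 15 mm sideways, 0.12 rad, centre within 95 mm of each post; level upright in the trough within 30 mm along, 15 mm across, 0.15 rad; all at rest (all of step 3 and z of level in the frame of trough between 0.001 and 0.008 m and x of level in the frame of trough between -0.03 and 0.03 m and y of level in the frame of trough between -0.015 and 0.015 m and angle between the x axis of level and the x axis of trough, either way round below 0.15 rad and angle between level's own z axis and vertical below 0.05 rad and linear speed of level below 0.02 m/s); the robot touches nothing.
It fails at once if the oblong packer, which is not needed, has been moved more than 20 mm (distance of packer_oblong from where it was at the start of the episode above 0.02 m).
It also fails if it takes over 104 s, if anything falls off the work surface, if the arm or the gripper's body presses on something with over 40 N, if the wrist force passes 120 N, or if a joint passes its speed limit or range.

ROBOT

A 7-joint arm with a two-finger parallel gripper is mounted at the origin on the work surface. World frame = base frame: x ahead of the robot, y to its left, z up, the work surface at z = 0. Lengths are in mm, angles in rad, forces in N, time in s.
With the tool pointing down it reaches from about 350 to 900 mm from the base axis. Payload 7.2 kg.
Tool frame: the origin (TCP) lies between the finger pads; the fingertips stand 17 mm ahead of it and the grasp point (between the pads) lies 2 mm behind it; x points along the fingers, y is the direction in which the jaws open and shut, and the axes are right-handed (so a half turn about x gives the same grasp; the last joint's range is limited). The gripper opens to 85 mm and grips with 20 to 120 N. Pads are 22 mm wide; open, the fingers measure 114 mm over their backs; the gripper's body (76 mm by 85 mm) begins 54 mm behind the grasp point. The pads swing forward as they close: fully open they stand 13 mm farther back than shut.
Start: joints at [1.182, 0.411, -0.013, 1.596, 0.006, 1.134, -0.082], TCP at [197.067, -593.121, 248.297] pointing down, gripper open.
Joint ranges: [-2.95, 2.95], [-0.29, 1.99], [-1.47, 1.44], [0.14, 2.54], [-1.03, 4.17], [0.13, 1.85], [-2.86, 2.86]. Speed limits (rad/s): [2.39, 2.39, 3.01, 3.01, 3.14, 3.14, 3.14].

INTERFACE

Orientations are given as a unit quaternion [x, y, z, w].
In Python, from rig import state, cams, order gives the robot as it stands.
- The arm moves only by the shell command python3 -m inch 'ROWS'. ROWS is JSON, a list that holds one entry, the list of rows, each a list of 7 numbers: the opening in per cent of the stroke, from 0 (shut) to 100 (fully open), then the shift along the tool's x, y, z normalised to -1 to 1, where 1 is 1 m, then the turn, a rotation vector about the tool's x, y, z normalised to -1 to 1, where 1 is 45 degrees. A call has 1 to 20 rows; each row is the pose to reach, as a shift and turn from the pose commanded when the call began, along the tool's axes at that moment; what a row does not reach only later rows make up. A row lasts 1/8 s, in which the tool goes at most 62.5 mm and 10.7 degrees, less where a joint would pass 70% of its speed; a pose out of reach is approached as far as the arm can. A call with a number of a shift or a turn outside -1 to 1 is refused whole. A call with a gripper value outside its range is refused whole. The fingers move at their own pace and stop on an object; the grip force is fixed at half the most. Time passes only in rows, so rows that repeat a pose let the fingers close. It gives the time, the measured TCP pose, the force and the opening at its end, in the units of the state.
- state(): the state, without advancing time (a new reading comes with each control period).
- cams.snapshot(name): name is "scene" or "top"; returns a dict with "color" (384x512x3 uint8, blue, green, red), "vfov" (degrees; the focal length in pixels is half the picture's height over the tangent of half this angle, whatever the lens; pixels are square), "cx", "cy" (the principal point, pixels), "k1" (the pictures are not rectified: a ray, as slopes to the right and down, at radius r is drawn at 1 + k1 r^2 times it, then the intrinsics apply), "view" (4x4, takes a point from world to camera coordinates). Camera axes: x right, y up, looking along -z (the intrinsics and any distortion apply to the point x, -y, -z); pixel columns grow to the right and rows downward; lengths in mm; the calibration is good to about 2 mm. A picture is of the moment at which its call begins. There is no depth.
- order.close_job(): hands the job in, once; it reports no verdict.
The state is a dict: "time": time; "joint_positions": joint angles; "joint_velocities": joint speeds; "tau": joint torques, N m; "position": TCP position; "orientation": TCP orientation; "ft_force": force on the tool from outside, world axes, zero at the start; "torque": the same for the moment, N m; "gripper_width": finger opening in mm.
Only numpy, scipy, OpenCV 4.12 (cv2) and the standard library are available. Lean on these libraries where they do the work, as an engineer would, in place of code of your own. Each camera call takes 0.05 s, during which the arm holds its last target.

## Working session

There is one attempt and no reset: what is moved stays moved. The work goes in short steps, Python scripts to look and compute and a shell command to move; the robot and the scene stay as the last step left them, time stands still between calls to the robot, and variables do not carry over. Pictures are saved under pics/ and viewed, and the job is handed in when it is done.

```bash
ls; mkdir -p pics
python3 - <<'E'
from rig import state,cams,order
import cv2
for k,v in state().items(): print(k,v)
for n in ("scene","top"):
    s=cams.snapshot(n); cv2.imwrite(f"pics/{n}0.png",s["color"]); print(n,s["vfov"],s["cx"],s["cy"],s["k1"]); print(s["view"])
E
```

```text
pics
time 0.0
joint_positions [ 1.18182896  0.41190565 -0.01270515  1.59704384  0.00562805  1.13428014
 -0.08218011]
joint_velocities [-1.69731223e-03  3.15104343e-04 -5.27316408e-04 -4.59938635e-04
 -5.45104104e-05  5.66001817e-04 -5.99270845e-04]
tau [-7.05352104e-04 -6.00625992e+01  6.81813564e-01 -2.99406838e+01
  1.37744896e-02  1.06711590e-02 -4.91651221e-06]
position [ 196.86480541 -592.69968203  247.44958909]
orientation [-0.69788934 -0.11348898  0.69816821 -0.11239155]
ft_force [ 0.47265886 -0.02432948 -0.63467565]
torque [-0.02187502 -0.01166316 -0.04519144]
gripper_width 85.22926903968381
scene 57.857357892755324 252.83194448084976 193.00996975812976 -0.06833518420815309
[[ 8.31728465e-01  5.55109238e-01  9.02738679e-03 -3.86349530e+02]
 [-4.64032548e-01  6.86156152e-01  5.60235245e-01  2.13130366e+02]
 [ 3.04797563e-01 -4.70152602e-01  8.28284357e-01 -1.07615291e+03]
 [ 0.00000000e+00  0.00000000e+00  0.00000000e+00  1.00000000e+00]]
top 50.77497715678419 253.80336793127663 192.6452199025463 -0.13778110110192004
[[-1.32006506e-03 -9.99855597e-01  1.69423147e-02 -5.85188884e+01]
 [ 9.97800111e-01 -1.94014384e-04  6.62940523e-02 -4.75570500e+02]
 [-6.62811922e-02  1.69925560e-02  9.97656282e-01 -9.51943190e+02]
 [ 0.00000000e+00  0.00000000e+00  0.00000000e+00  1.00000000e+00]]
```

View pics/scene0.png

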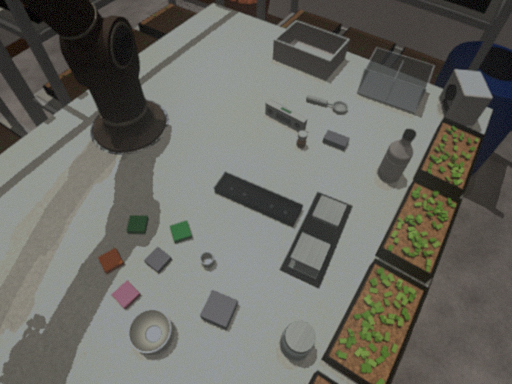

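View pics/top0.png

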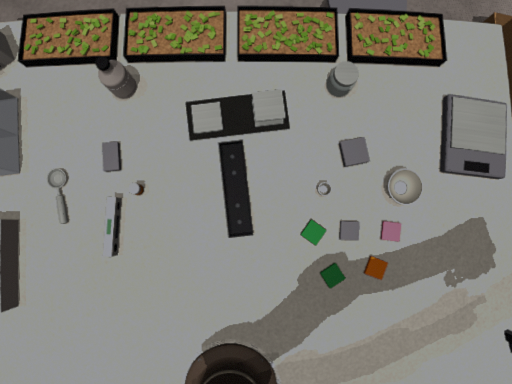

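```bash
cat > h.py <<'E'
import numpy as np, cv2
from rig import state,cams,order
def snap(n): return cams.snapshot(n)
def cam(s):
    h=s["color"].shape[0]; f=h/2/np.tan(np.radians(s["vfov"])/2)
    return f,s["cx"],s["cy"],s["k1"],np.array(s["view"])
def ray(s,uv):
    f,cx,cy,k1,V=cam(s)
    d=(np.array(uv,float)-[cx,cy])/f; p=d.copy()
    for _ in range(30): p=d/(1+k1*(p@p))
    c=np.array([p[0],-p[1],-1.]); R=V[:3,:3]; return -R.T@V[:3,3], R.T@c
def at_z(s,uv,z):
    o,d=ray(s,uv); return o+d*(z-o[2])/d[2]
def proj(s,P):
    f,cx,cy,k1,V=cam(s); c=V[:3,:3]@np.array(P,float)+V[:3,3]
    p=np.array([c[0],-c[1]])/-c[2]; return p*(1+k1*(p@p))*f+[cx,cy]
def crop(s,name,x0,y0,x1,y1,k):
    c=cv2.resize(s["color"][y0:y1,x0:x1],None,fx=k,fy=k,interpolation=cv2.INTER_CUBIC)
    for x in range((x0+9)//10*10,x1,10): cv2.putText(c,str(x),(int((x-x0)*k),9),0,.32,(0,0,255),1); cv2.line(c,(int((x-x0+.5)*k),10),(int((x-x0+.5)*k),14),(0,0,255),1)
    for y in range((y0+9)//10*10,y1,10): cv2.putText(c,str(y),(0,int((y-y0+.5)*k)+3),0,.32,(0,0,255),1)
    cv2.imwrite("pics/"+name,c)
E
python3 - <<'E'
from h import *
s=snap("top"); crop(s,"t1.png",180,80,300,245,3.6); crop(s,"t2.png",300,130,420,290,3.7); crop(s,"t3.png",40,130,160,260,4.5)
s=snap("scene"); crop(s,"s1.png",205,160,360,290,4.5);crop(s,"s2.png",250,90,360,160,7);crop(s,"s3.png",90,200,250,340,4.2)
E
```

```text
(no output)
```

View pics/t1.png

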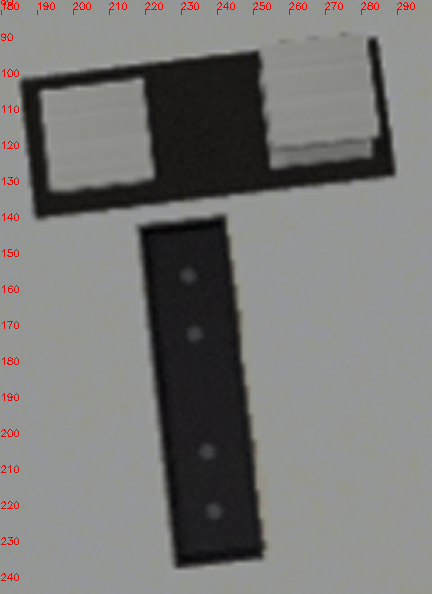

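View pics/t2.png

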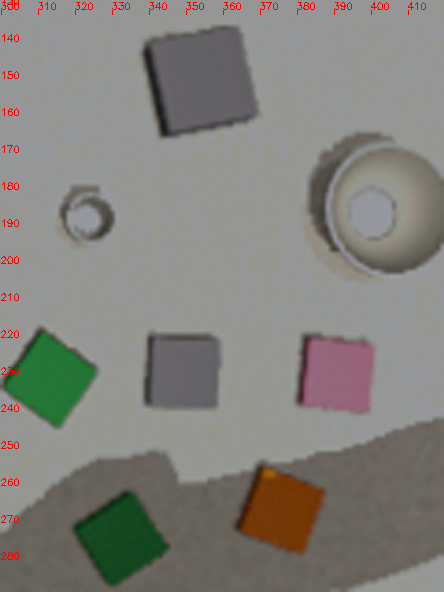

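View pics/t3.png

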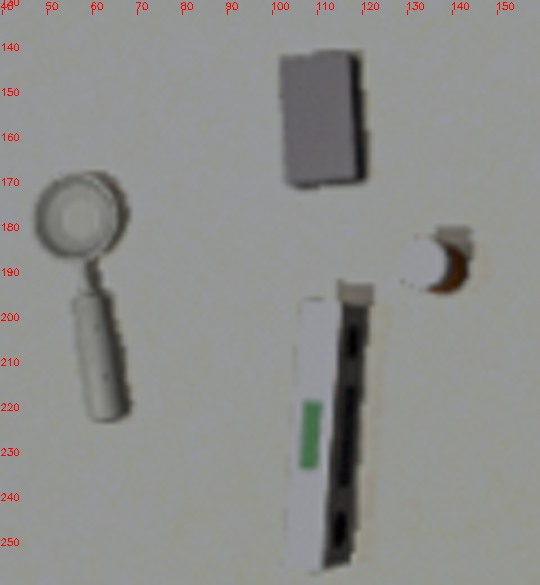

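View pics/s1.png

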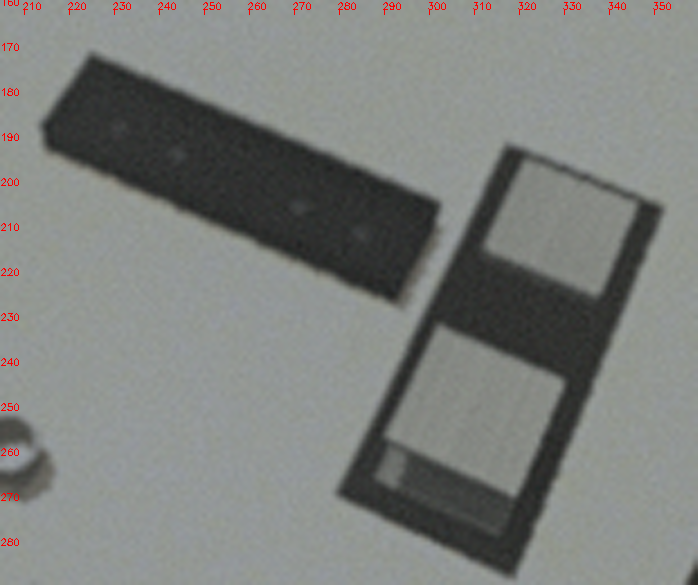

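View pics/s2.png

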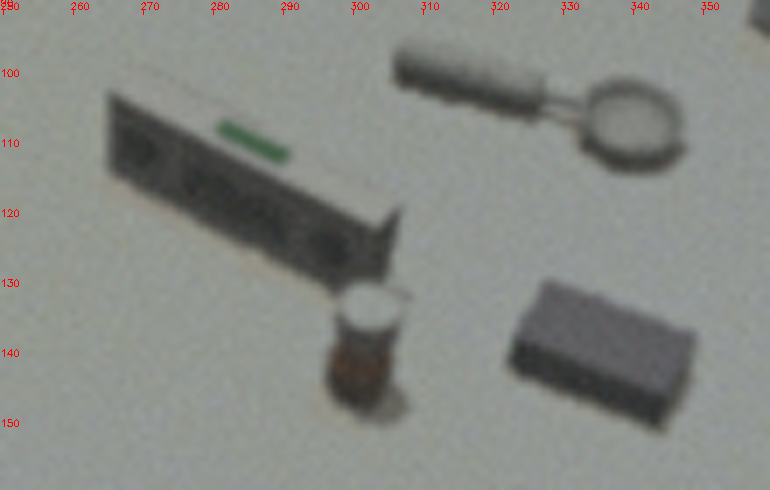

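View pics/s3.png

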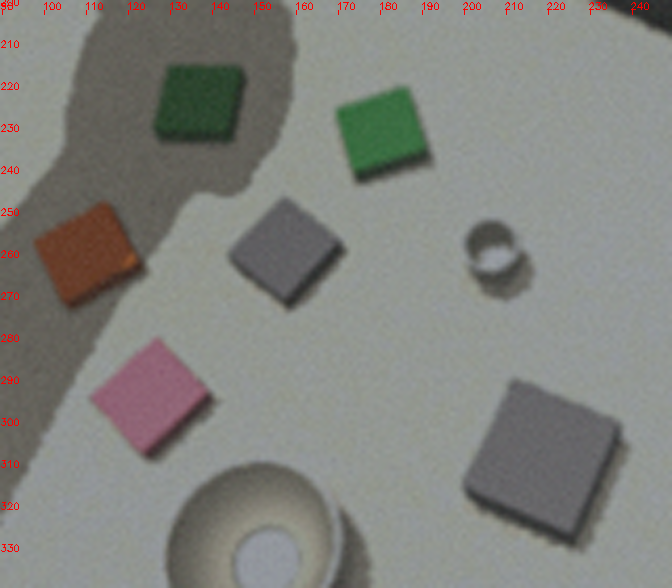

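```bash
cat > fit.py <<'E'
from h import *
def un(c,k,x0,y0): return (np.array(c,float)+.5)/k-.5+[x0,y0]
def rect(s,cs,z,name,k,x0,y0):
    P=np.array([at_z(s,un(c,k,x0,y0),z)[:2] for c in cs]); c=P.mean(0)
    e1=(P[1]-P[0]+P[2]-P[3])/2; e2=(P[3]-P[0]+P[2]-P[1])/2
    print(name,"c",c.round(1),"e1 %.1f @%.3f"%(np.hypot(*e1),np.arctan2(e1[1],e1[0])),"e2 %.1f @%.3f"%(np.hypot(*e2),np.arctan2(e2[1],e2[0])))
E
python3 - <<'E'
from fit import *
s=snap("top")
rect(s,[(138,227),(224,215),(264,556),(176,567)],24,"trough",3.6,180,80)
rect(s,[(40,90),(144,78),(155,180),(49,193)],18,"low",3.6,180,80)
rect(s,[(259,47),(369,34),(379,136),(268,150)],62,"tall",3.6,180,80)
rect(s,[(22,81),(376,39),(395,175),(36,217)],4,"mat",3.6,180,80)
rect(s,[(150,40),(240,26),(259,115),(168,132)],28,"large",3.7,300,130)
rect(s,[(153,335),(217,335),(219,407),(153,405)],16,"small",3.7,300,130)
rect(s,[(303,297),(340,300),(323,570),(287,570)],48,"level",4.5,40,130)
rect(s,[(279,56),(349,52),(357,181),(288,185)],22,"oblong",4.5,40,130)
for c in [(188,276),(195,334),(207,451),(214,511)]: print("dot",at_z(s,un(c,3.6,180,80),4).round(1),at_z(s,un(c,3.6,180,80),24).round(1))
s=snap("scene")
k,x0,y0=4.5,205,160
rect(s,[(523,156),(640,201),(600,298),(483,250)],18,"low s",k,x0,y0)
rect(s,[(439,323),(566,380),(515,497),(386,436)],62,"tall s",k,x0,y0)
rect(s,[(93,53),(440,204),(400,304),(43,126)],24,"trough s",k,x0,y0)
for c in [(118,128),(177,156),(300,209),(361,235)]: print("dot s",at_z(s,un(c,k,x0,y0),4).round(1),at_z(s,un(c,k,x0,y0),24).round(1))
k,x0,y0=4.2,90,200
rect(s,[(515,380),(622,422),(575,538),(465,488)],28,"large s",k,x0,y0)
rect(s,[(286,198),(345,247),(289,300),(230,256)],16,"small s",k,x0,y0)
k,x0,y0=7,250,90
rect(s,[(109,93),(130,68),(400,205),(380,227)],48,"level s",k,x0,y0)
c=snap("scene")["color"][160:290,205:360].astype(float)
c=np.clip((c-20)*4,0,255).astype('uint8'); cv2.imwrite("pics/tr.png",cv2.resize(c,None,fx=4.5,fy=4.5,interpolation=cv2.INTER_CUBIC))
c=snap("top")["color"][130:245,180:300].astype(float)
c=np.clip((c-10)*5,0,255).astype('uint8'); cv2.imwrite("pics/tr2.png",cv2.resize(c,None,fx=5,fy=5,interpolation=cv2.INTER_CUBIC))
E
```

```text
trough c [486.3 -14.7] e1 58.0 @-1.439 e2 227.3 @-3.026
low c [659.4  55.8] e1 71.5 @-1.453 e2 71.4 @-3.034
tall c [677.1 -91.9] e1 72.3 @-1.440 e2 68.6 @-3.058
mat c [668.6 -18.6] e1 246.5 @-1.450 e2 96.5 @-3.020
large c [ 576.2 -303.1] e1 61.7 @-1.395 e2 60.7 @-2.962
small c [ 385.8 -290.2] e1 43.2 @-1.594 e2 46.2 @-3.138
level c [395.4 279.3] e1 19.6 @-1.604 e2 140.9 @3.093
oblong c [564.6 289.3] e1 38.7 @-1.523 e2 70.7 @-3.043
dot [565.2  -5.7   4. ] [562.1  -6.4  24. ]
dot [525.6 -10.5   4. ] [523.3 -11.2  24. ]
dot [446.6 -18.8   4. ] [445.9 -19.2  24. ]
dot [406.4 -23.5   4. ] [406.5 -23.9  24. ]
low s c [660.7  59.4] e1 70.5 @0.138 e2 70.8 @-1.433
tall s c [678.7 -89. ] e1 69.1 @0.107 e2 70.0 @-1.452
trough s c [488.9 -14.6] e1 230.9 @0.082 e2 65.2 @-1.409
dot s [406.1 -19.7   4. ] [414.9 -30.6  24. ]
dot s [447.  -16.6   4. ] [454.8 -27.5  24. ]
dot s [527.2  -7.1   4. ] [533.  -18.2  24. ]
dot s [565.7  -2.4   4. ] [570.5 -13.6  24. ]
large s c [ 578.4 -300.5] e1 60.8 @0.202 e2 61.1 @-1.348
small s c [ 388.4 -287.1] e1 46.4 @-0.048 e2 42.9 @-1.650
level s c [395.1 281.9] e1 17.8 @1.585 e2 140.3 @-0.049
```

View pics/tr.png

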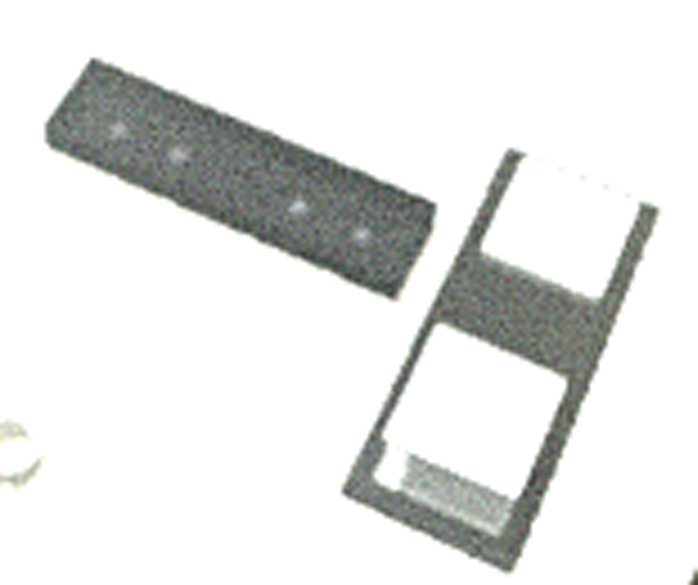

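View pics/tr2.png

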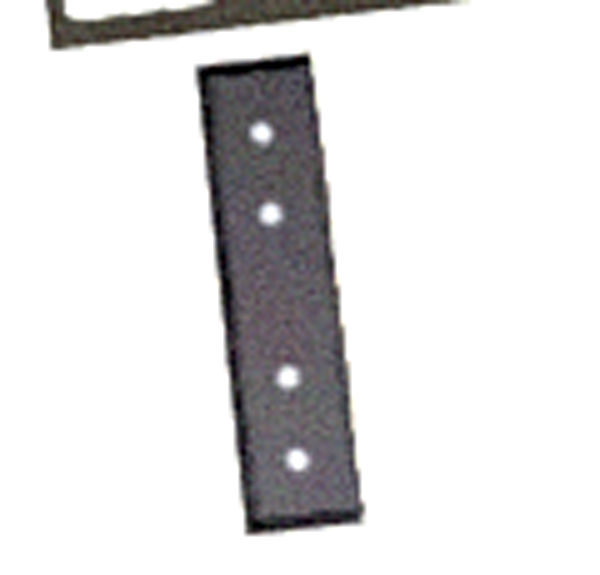

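```bash
cat > plan.py <<'E'
import sys
from h import *
from scipy.spatial.transform import Rotation as R
def target(jaw):
    X=np.array([0,0,-1.]);Y=np.array([np.cos(jaw),np.sin(jaw),0]);return R.from_matrix(np.c_[X,Y,np.cross(X,Y)])
def plan(x,y,z,jaw):
    st=state(); R0=R.from_quat(st["orientation"]); p=np.array(st["position"])
    best=min((target(jaw+k*np.pi) for k in (0,1)),key=lambda t:(R0.inv()*t).magnitude())
    d=R0.as_matrix().T@(np.array([x,y,z])-p)/1000
    print("shift",d.round(4),"turn",((R0.inv()*best).as_rotvec()/(np.pi/4)).round(4))
if __name__=="__main__":
    st=state(); a=list(map(float,sys.argv[1:])); m=R.from_quat(st["orientation"]).as_matrix()
    print("t",st["time"],"pos",np.round(st["position"],1),"jaw %.3f tilt %.4f"%(np.arctan2(m[1,1],m[0,1]),np.arccos(-m[2,0])),"w %.1f"%st["gripper_width"],"F",np.round(st["ft_force"],1),"q",np.round(st["joint_positions"],2))
    for i in range(0,len(a),4): plan(*a[i:i+4])
E
python3 plan.py 577.3 -301.8 120 0.19  577.3 -301.8 120 1.76
```

```text
t 0.4 pos [ 197.1 -593.1  248.1] jaw -1.250 tilt 0.0003 w 85.4 F [0.4 0.6 1.2] q [ 1.18  0.41 -0.01  1.6   0.01  1.13 -0.08]
shift [ 0.1282 -0.1565 -0.4527] turn [-1.8334e+00 -2.0000e-04  3.0000e-04]
shift [ 0.1282 -0.1565 -0.4527] turn [0.1676 0.     0.0003]
```

```bash
python3 -m inch '[[[100,0.1282,-0.1565,-0.4527,0.1676,0,0],[100,0.1282,-0.1565,-0.4527,0.1676,0,0],[100,0.1282,-0.1565,-0.4527,0.1676,0,0],[100,0.1282,-0.1565,-0.4527,0.1676,0,0],[100,0.1282,-0.1565,-0.4527,0.1676,0,0],[100,0.1282,-0.1565,-0.4527,0.1676,0,0],[100,0.1282,-0.1565,-0.4527,0.1676,0,0],[100,0.1282,-0.1565,-0.4527,0.1676,0,0],[100,0.1282,-0.1565,-0.4527,0.1676,0,0],[100,0.1282,-0.1565,-0.4527,0.1676,0,0],[100,0.1282,-0.1565,-0.4527,0.1676,0,0]]]'; python3 plan.py 577.3 -301.8 18 1.76
python3 - <<'E'
from h import *
s=snap("top"); cv2.imwrite("pics/a1.png",s["color"]); crop(s,"a1c.png",290,90,420,220,4)
E
```

```text
time: 1.78
position: [576.3, -303.7, 120.5]
orientation: [-0.704, -0.066, 0.704, -0.066]
ft_force: [-0.6, 0.2, -0.3]
gripper_width: 85.8
t 1.775 pos [ 576.3 -303.7  120.5] jaw -1.384 tilt 0.0011 w 85.8 F [-0.6  0.2 -0.3] q [ 0.48  0.58 -0.1   1.65  0.07  0.92 -1.03]
shift [ 0.1025 -0.0017 -0.0014] turn [-0.0031  0.0004 -0.0013]
```

View pics/a1c.png

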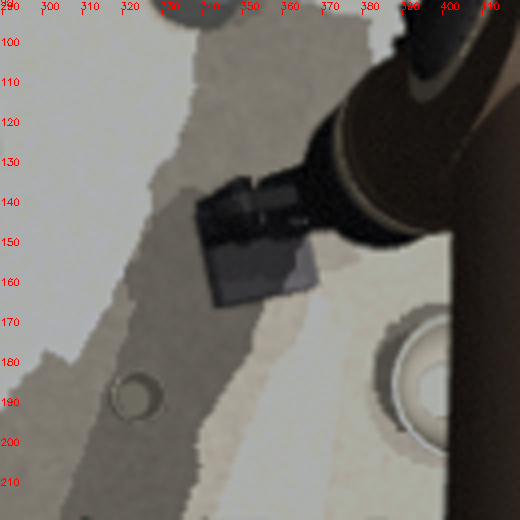

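Run:
```python
from h import *
s=snap("top")
for y in (-345,-302,-259): print(proj(s,(577,y,110)).round(1),proj(s,(577,y,28)).round(1))
s=snap("scene"); crop(s,"a2.png",130,180,330,340,4)
print(proj(s,(577,-302,120)),proj(s,(577,-302,28)))
```

```text
[382.9 144.4] [371.8 150.6]
[364.1 144.1] [354.5 150.4]
[345.1 143.9] [337.  150.2]
[214.60463578 294.91572915] [218.2316477  308.36345482]
```

View pics/a2.png

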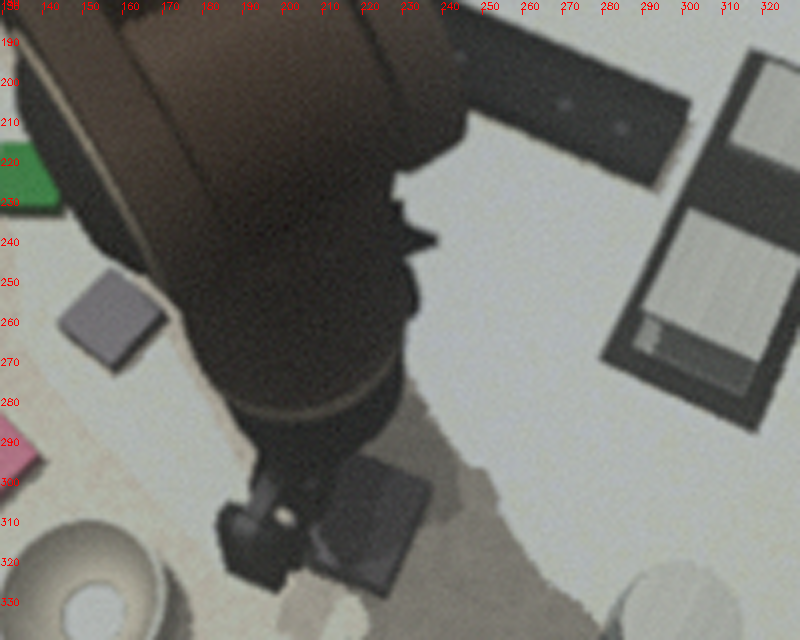

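```bash
python3 plan.py 577.3 -301.8 18 1.76
```

```text
t 1.925 pos [ 576.6 -303.2  120.6] jaw -1.384 tilt 0.0008 w 85.5 F [ 0.1  0.1 -0.3] q [ 0.48  0.58 -0.1   1.65  0.07  0.92 -1.03]
shift [ 0.1026 -0.0013 -0.0009] turn [-0.0026 -0.0003 -0.0009]
```

```bash
python3 -m inch '[[[100,0.04,-0.001,-0.001,0,0,0],[100,0.07,-0.001,-0.001,0,0,0],[100,0.09,-0.001,-0.001,0,0,0],[100,0.102,-0.001,-0.001,0,0,0],[100,0.102,-0.001,-0.001,0,0,0],[100,0.102,-0.001,-0.001,0,0,0]]]'; python3 plan.py 577.3 -301.8 18 1.76
python3 -m inch '[[[0,0,0,0,0,0,0],[0,0,0,0,0,0,0],[0,0,0,0,0,0,0],[0,0,0,0,0,0,0],[0,0,0,0,0,0,0],[0,0,0,0,0,0,0]]]';python3 plan.py 577.3 -301.8 18 1.76
```

```text
time: 2.68
position: [578.8, -301.1, 19.1]
orientation: [0.704, 0.066, -0.703, 0.067]
ft_force: [0.5, -0.4, 0.6]
gripper_width: 85.4
t 2.675 pos [ 578.8 -301.1   19.1] jaw -1.382 tilt 0.0016 w 85.4 F [ 0.5 -0.4  0.6] q [ 0.47  0.71 -0.09  1.7   0.09  0.74 -1.05]
shift [0.0011 0.0004 0.0016] turn [-0.0002 -0.0017 -0.0012]
time: 3.42
position: [578.8, -301.0, 19.3]
orientation: [0.705, 0.066, -0.703, 0.067]
ft_force: [0.1, -0.5, 6.4]
gripper_width: 60.9
t 3.425 pos [ 578.8 -301.    19.3] jaw -1.382 tilt 0.0019 w 60.9 F [ 0.1 -0.5  6.4] q [ 0.47  0.71 -0.09  1.7   0.09  0.74 -1.05]
shift [0.0013 0.0005 0.0017] turn [ 0.     -0.0019 -0.0014]
```

```bash
python3 -m inch '[[[0,-0.03,0,0,0,0,0],[0,-0.08,0,0,0,0,0],[0,-0.1,0,0,0,0,0],[0,-0.1,0,0,0,0,0]]]';python3 plan.py 661 57.6 120 1.692
```

```text
time: 3.92
position: [578.9, -301.0, 119.5]
orientation: [0.705, 0.066, -0.703, 0.067]
ft_force: [-0.1, 0.5, -1.4]
gripper_width: 60.8
t 3.925 pos [ 578.9 -301.   119.5] jaw -1.382 tilt 0.0029 w 60.8 F [-0.1  0.5 -1.4] q [ 0.48  0.58 -0.1   1.65  0.07  0.91 -1.03]
shift [-0.0008 -0.3368 -0.1481] turn [ 0.0864 -0.0031 -0.0021]
```

```bash
python3 -m inch '[[[0,0,-0.04,-0.018,0.0864,-0.003,-0.002],[0,0,-0.1,-0.044,0.0864,-0.003,-0.002],[0,0,-0.15,-0.066,0.0864,-0.003,-0.002],[0,0,-0.2,-0.088,0.0864,-0.003,-0.002],[0,0,-0.25,-0.11,0.0864,-0.003,-0.002],[0,0,-0.3,-0.132,0.0864,-0.003,-0.002],[0,0,-0.326,-0.1435,0.0864,-0.003,-0.002],[0,0,-0.337,-0.148,0.0864,-0.003,-0.002],[0,0,-0.337,-0.148,0.0864,-0.003,-0.002],[0,0,-0.337,-0.148,0.0864,-0.003,-0.002]]]';python3 plan.py 661 57.6 38.5 1.692
python3 - <<'E'
from h import *
s=snap("scene"); crop(s,"a3.png",220,130,380,290,4.5)
s=snap("top"); crop(s,"a3t.png",160,50,310,200,4.5)
E
```

```text
time: 5.18
position: [659.7, 55.6, 117.5]
orientation: [-0.705, -0.042, 0.707, -0.042]
ft_force: [0.6, -0.3, -1.1]
gripper_width: 60.8
t 5.175 pos [659.7  55.6 117.5] jaw -1.452 tilt 0.0036 w 60.8 F [ 0.6 -0.3 -1.1] q [-0.08  0.6  -0.12  1.61  0.08  0.93 -1.67]
shift [ 0.079  -0.0018 -0.0018] turn [-0.003   0.0046  0.0002]
```

View pics/a3.png

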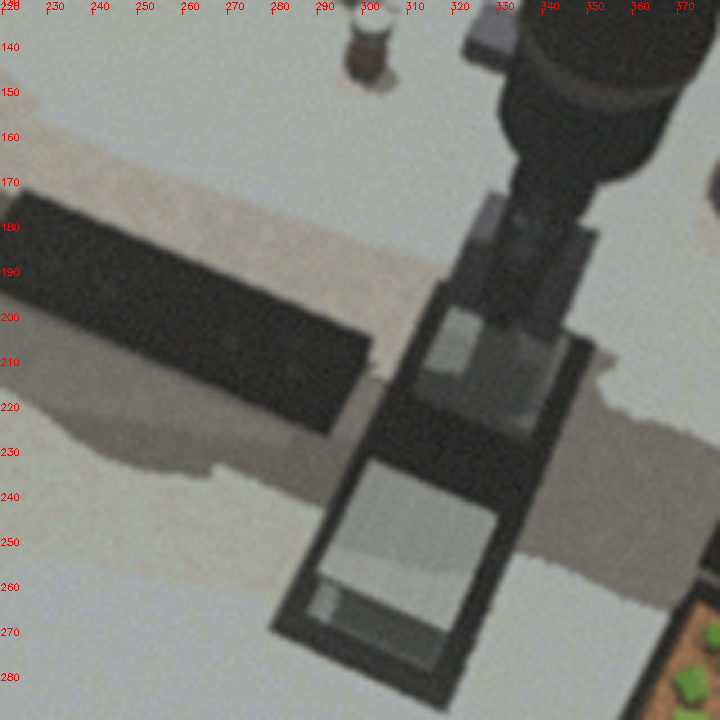

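View pics/a3t.png

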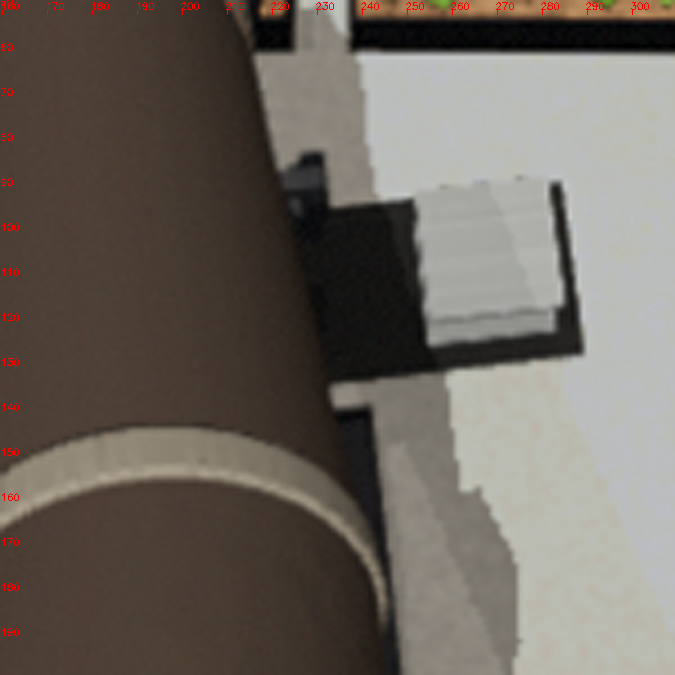

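```bash
python3 plan.py 661 57.6 38.5 1.692; python3 -m inch '[[[0,0.03,-0.001,-0.0015,-0.002,0.003,0],[0,0.06,-0.001,-0.0015,-0.002,0.003,0],[0,0.07,-0.001,-0.0015,-0.002,0.003,0],[0,0.075,-0.001,-0.0015,-0.002,0.003,0],[0,0.075,-0.001,-0.0015,-0.002,0.003,0],[0,0.075,-0.001,-0.0015,-0.002,0.003,0]]]';  python3 plan.py 661 57.6 37.5 1.692
```

```text
t 5.275 pos [660.   55.9 118. ] jaw -1.452 tilt 0.0028 w 61.1 F [ 0.7  0.3 -0.1] q [-0.08  0.6  -0.12  1.61  0.08  0.93 -1.67]
shift [ 0.0795 -0.0015 -0.0014] turn [-0.0031  0.0034  0.0007]
time: 6.02
position: [662.0, 59.4, 44.2]
orientation: [0.706, 0.044, -0.705, 0.043]
ft_force: [0.3, 0.3, 0.3]
gripper_width: 60.9
t 6.025 pos [662.   59.4  44.2] jaw -1.448 tilt 0.0022 w 60.9 F [0.3 0.3 0.3] q [-0.09  0.69 -0.11  1.65  0.1   0.8  -1.69]
shift [0.0067 0.0017 0.0012] turn [ 0.002  -0.0021  0.0019]
```

```bash
python3 -m inch '[[[0,0.004,0.0015,0.001,0,0,0],[0,0.006,0.0015,0.001,0,0,0],[0,0.0065,0.0015,0.001,0,0,0],[0,0.0065,0.0015,0.001,0,0,0]]]';  python3 plan.py 661 57.6 37.5 1.692
```

```text
time: 6.52
position: [660.4, 57.5, 37.4]
orientation: [-0.706, -0.044, 0.706, -0.043]
ft_force: [-3.2, -1.1, 5.8]
gripper_width: 61.3
t 6.525 pos [660.4  57.5  37.4] jaw -1.448 tilt 0.0010 w 61.3 F [-3.2 -1.1  5.8] q [-0.08  0.7  -0.11  1.66  0.1   0.79 -1.69]
shift [-0.0001 -0.0001 -0.0006] turn [0.0018 0.     0.0013]
```

Contact (5.8 N). Release and go up.

```bash
python3 -m inch '[[[100,0,0,0,0,0,0],[100,0,0,0,0,0,0],[100,0,0,0,0,0,0],[100,0,0,0,0,0,0],[100,0,0,0,0,0,0],[100,-0.02,0,0,0,0,0],[100,-0.06,0,0,0,0,0],[100,-0.1,0,0,0,0,0],[100,-0.12,0,0,0,0,0],[100,-0.12,0,0,0,0,0]]]';  python3 plan.py 387 -288.7 120 -0.03
```

```text
time: 7.78
position: [661.4, 57.7, 158.6]
orientation: [0.707, 0.044, -0.705, 0.043]
ft_force: [0.1, -0.2, 0.1]
gripper_width: 85.5
t 7.775 pos [661.4  57.7 158.6] jaw -1.448 tilt 0.0038 w 85.5 F [ 0.1 -0.2  0.1] q [-0.08  0.56 -0.12  1.58  0.07  1.   -1.67]
shift [0.0371 0.3103 0.3149] turn [-1.8055e+00 -5.0000e-03 -1.6000e-03]
```

```bash
python3 -m inch '[[[90,0,0.04,0.04,-0.2,0,0],[90,0,0.08,0.08,-0.4,0,0],[90,0,0.12,0.12,-0.6,0,0],[90,0,0.16,0.16,-0.8,-0.004,0],[90,0,0.2,0.2,-1,-0.005,-0.001],[90,0,0.24,0.24,-1,-0.005,-0.001],[90,0,0.28,0.28,-1,-0.005,-0.001],[90,0,0.3,0.304,-1,-0.005,-0.001],[90,0,0.31,0.315,-1,-0.005,-0.001],[90,0,0.31,0.315,-1,-0.005,-0.001]]]';  python3 plan.py 387 -288.7 100 -0.03
python3 - <<'E'
from h import *
s=snap("scene"); crop(s,"b1.png",220,130,380,290,4.5)
s=snap("top"); crop(s,"b1t.png",160,60,310,200,4.5)
E
```

```text
time: 9.02
position: [385.5, -288.6, 155.4]
orientation: [-0.634, -0.311, 0.637, -0.309]
ft_force: [-0.1, 0.3, 0.2]
gripper_width: 77.0
t 9.025 pos [ 385.5 -288.6  155.4] jaw -0.664 tilt 0.0050 w 77.0 F [-0.1  0.3  0.2] q [ 0.73  0.29 -0.22  2.02  0.09  0.84 -0.21]
shift [ 0.0554  0.0015 -0.0009] turn [-8.067e-01  8.000e-04  6.400e-03]
```

View pics/b1.png

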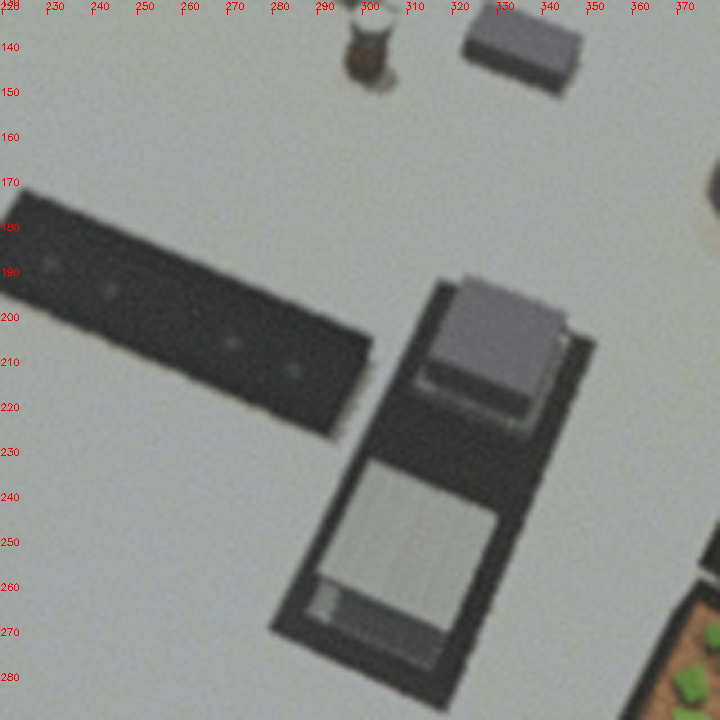

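View pics/b1t.png

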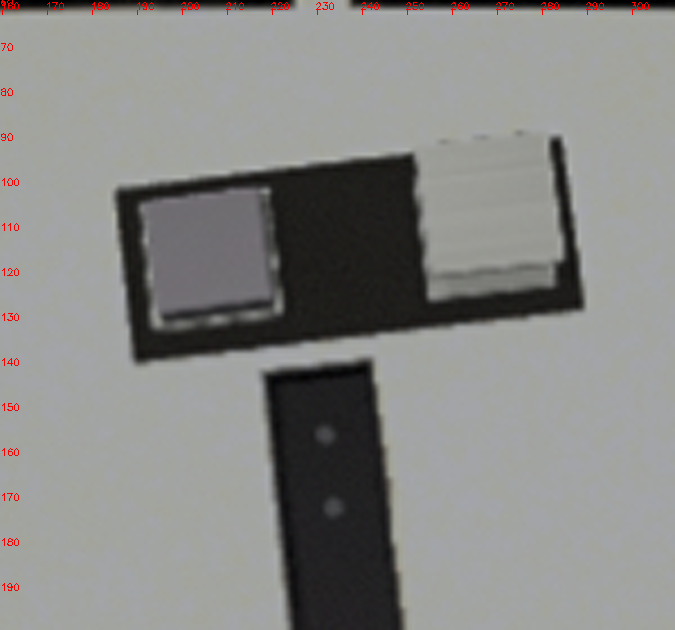

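```bash
python3 - <<'E'
from fit import *
s=snap("top"); rect(s,[(138,204),(262,190),(273,297),(157,314)],46,"large",4.5,160,60)
rect(s,[(141,203),(268,187),(283,312),(154,330)],18,"post",4.5,160,60)
s=snap("scene"); rect(s,[(464,277),(566,315),(531,393),(427,360)],46,"large s",4.5,220,130)
E
python3 -m inch '[[[90,0.02,0.001,-0.001,-0.2,0.001,0.004],[90,0.04,0.001,-0.001,-0.4,0.001,0.006],[90,0.055,0.001,-0.001,-0.6,0.001,0.006],[90,0.055,0.001,-0.001,-0.8067,0.001,0.006],[90,0.055,0.001,-0.001,-0.8067,0.001,0.006],[90,0.055,0.001,-0.001,-0.8067,0.001,0.006]]]';  python3 plan.py 387 -288.7 18 -0.03
```

```text
large c [656.4  55. ] e1 63.5 @-1.443 e2 59.1 @-2.995
post c [660.1  55.7] e1 69.8 @-1.439 e2 70.3 @-3.021
large s c [658.1  56.4] e1 59.4 @0.189 e2 59.2 @-1.449
time: 9.98
position: [387.6, -288.2, 101.3]
orientation: [0.508, 0.492, -0.508, 0.493]
ft_force: [0.3, 0.1, -0.7]
gripper_width: 76.8
t 9.975 pos [ 387.6 -288.2  101.3] jaw -0.032 tilt 0.0014 w 76.8 F [ 0.3  0.1 -0.7] q [ 0.82  0.39 -0.34  2.06  0.19  0.72  0.32]
shift [ 0.0833 -0.0007  0.0005] turn [-0.002   0.0009 -0.0015]
```

```bash
python3 -m inch '[[[90,0.04,-0.0007,0.0005,0,0,0],[90,0.065,-0.0007,0.0005,0,0,0],[90,0.078,-0.0007,0.0005,0,0,0],[90,0.083,-0.0007,0.0005,0,0,0],[90,0.083,-0.0007,0.0005,0,0,0],[90,0.083,-0.0007,0.0005,0,0,0]]]';  python3 plan.py 387 -288.7 18 -0.03;python3 -m inch '[[[0,0,0,0,0,0,0],[0,0,0,0,0,0,0],[0,0,0,0,0,0,0],[0,0,0,0,0,0,0],[0,0,0,0,0,0,0],[0,0,0,0,0,0,0],[0,0,0,0,0,0,0]]]';python3 plan.py
```

```text
time: 10.72
position: [386.9, -289.4, 18.9]
orientation: [0.507, 0.492, -0.507, 0.493]
ft_force: [0.8, -0.1, -0.1]
gripper_width: 77.1
t 10.725 pos [ 386.9 -289.4   18.9] jaw -0.029 tilt 0.0023 w 77.1 F [ 0.8 -0.1 -0.1] q [ 0.77  0.53 -0.28  2.11  0.28  0.53  0.25]
shift [ 0.0009  0.0001 -0.0007] turn [ 0.0009  0.0018 -0.0023]
time: 11.6
position: [386.6, -289.3, 18.9]
orientation: [-0.507, -0.492, 0.507, -0.493]
ft_force: [-1.0, 1.5, 8.2]
gripper_width: 43.9
t 11.6 pos [ 386.6 -289.3   18.9] jaw -0.029 tilt 0.0018 w 43.9 F [-1.   1.5  8.2] q [ 0.77  0.53 -0.28  2.11  0.28  0.53  0.25]
```

```bash
python3 -m inch '[[[0,-0.01,0,0,0,0,0],[0,-0.04,0,0,0,0,0],[0,-0.09,0,0,0,0,0],[0,-0.12,0,0,0,0,0],[0,-0.14,0,0,0,0,0],[0,-0.14,0,0,0,0,0]]]';python3 plan.py 660 57 130 0.121
```

```text
time: 12.35
position: [387.0, -289.5, 159.9]
orientation: [0.507, 0.491, -0.507, 0.494]
ft_force: [-0.2, -0.3, -1.1]
gripper_width: 44.4
t 12.35 pos [ 387.  -289.5  159.9] jaw -0.029 tilt 0.0045 w 44.4 F [-0.2 -0.3 -1.1] q [ 0.86  0.3  -0.37  2.01  0.15  0.85  0.37]
shift [ 0.0299  0.2626 -0.3544] turn [-0.1912  0.0039 -0.0042]
```

```bash
python3 -m inch '[[[0,0,0.02,-0.028,-0.05,0,0],[0,0,0.05,-0.067,-0.1,0.004,-0.004],[0,0,0.08,-0.108,-0.15,0.004,-0.004],[0,0,0.11,-0.148,-0.1912,0.004,-0.004],[0,0,0.14,-0.189,-0.1912,0.004,-0.004],[0,0,0.17,-0.229,-0.1912,0.004,-0.004],[0,0.01,0.2,-0.27,-0.1912,0.004,-0.004],[0,0.02,0.23,-0.31,-0.1912,0.004,-0.004],[0,0.03,0.25,-0.337,-0.1912,0.004,-0.004],[0,0.03,0.2626,-0.3544,-0.1912,0.004,-0.004],[0,0.03,0.2626,-0.3544,-0.1912,0.004,-0.004],[0,0.03,0.2626,-0.3544,-0.1912,0.004,-0.004]]]';python3 plan.py 660 57 66 0.121
python3 - <<'E'
from h import *
s=snap("scene"); crop(s,"b2.png",220,130,380,290,4.5)
E
```

```text
time: 13.85
position: [658.3, 56.7, 127.2]
orientation: [0.468, 0.531, -0.469, 0.528]
ft_force: [-0.8, -0.1, -0.8]
gripper_width: 44.5
t 13.85 pos [658.3  56.7 127.2] jaw 0.121 tilt 0.0044 w 44.5 F [-0.8 -0.1 -0.8] q [ 0.14  0.63 -0.44  1.59  0.3   0.99 -0.28]
shift [0.0612 0.002  0.0001] turn [-0.0003 -0.0026  0.005 ]
```

View pics/b2.png

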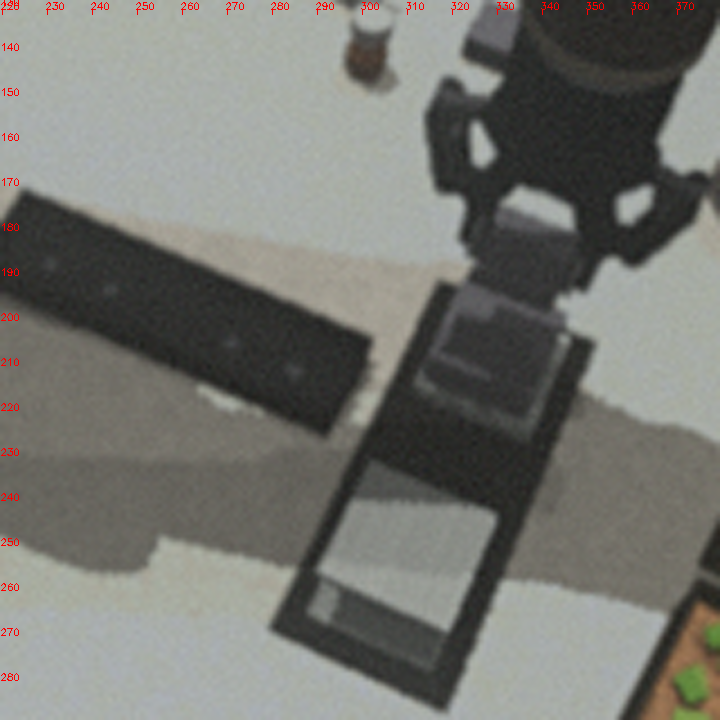

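```bash
python3 plan.py 660 57 70 0.121; python3 -m inch '[[[0,0.03,0.001,0,0,-0.002,0.004],[0,0.045,0.0015,0,0,-0.002,0.004],[0,0.054,0.0015,0,0,-0.002,0.004],[0,0.056,0.0015,0,0,-0.002,0.004],[0,0.056,0.0015,0,0,-0.002,0.004],[0,0.056,0.0015,0,0,-0.002,0.004]]]';  python3 plan.py 660 57 64.5 0.121
```

```text
t 13.9 pos [658.4  56.3 127.5] jaw 0.120 tilt 0.0040 w 44.3 F [-1.1  0.1 -1.2] q [ 0.14  0.63 -0.44  1.59  0.3   0.99 -0.28]
shift [ 0.0575  0.0019 -0.0004] turn [-0.0013 -0.0024  0.0045]
time: 14.65
position: [660.8, 58.2, 72.9]
orientation: [0.47, 0.529, -0.468, 0.53]
ft_force: [-0.6, -0.4, -0.4]
gripper_width: 44.5
t 14.65 pos [660.8  58.2  72.9] jaw 0.121 tilt 0.0023 w 44.5 F [-0.6 -0.4 -0.4] q [ 0.12  0.69 -0.42  1.63  0.34  0.89 -0.31]
shift [ 0.0084 -0.001   0.0011] turn [ 0.0004 -0.0014 -0.0025]
```

```bash
python3 -m inch '[[[0,0.004,-0.001,0.001,0,0,-0.001],[0,0.006,-0.001,0.001,0,-0.001,-0.002],[0,0.0075,-0.001,0.001,0,-0.001,-0.002],[0,0.008,-0.001,0.001,0,-0.001,-0.002],[0,0.008,-0.001,0.001,0,-0.001,-0.002]]]';  python3 plan.py 660 57 64.5 0.121
```

```text
time: 15.28
position: [659.4, 56.9, 65.0]
orientation: [0.469, 0.53, -0.469, 0.529]
ft_force: [-4.0, -1.5, 8.2]
gripper_width: 44.1
t 15.275 pos [659.4  56.9  65. ] jaw 0.121 tilt 0.0008 w 44.1 F [-4.  -1.5  8.2] q [ 0.12  0.7  -0.42  1.63  0.35  0.88 -0.31]
shift [ 0.0005  0.0006 -0.0001] turn [0.0002 0.0002 0.001 ]
```

```bash
python3 -m inch '[[[100,0,0,0,0,0,0],[100,0,0,0,0,0,0],[100,0,0,0,0,0,0],[100,0,0,0,0,0,0],[100,0,0,0,0,0,0],[100,-0.02,0,0,0,0,0],[100,-0.05,0,0,0,0,0],[100,-0.08,0,0,0,0,0],[100,-0.1,0,0,0,0,0],[100,-0.1,0,0,0,0,0]]]';  python3 plan.py 486.9 -14.6 160 1.689
```

```text
time: 16.52
position: [660.7, 57.1, 166.5]
orientation: [0.47, 0.529, -0.468, 0.53]
ft_force: [-0.1, 0.5, -0.4]
gripper_width: 85.5
t 16.525 pos [660.7  57.1 166.5] jaw 0.121 tilt 0.0031 w 85.5 F [-0.1  0.5 -0.4] q [ 0.15  0.59 -0.46  1.56  0.29  1.05 -0.26]
shift [ 0.0059 -0.1812  0.0502] turn [-1.9964  0.0029 -0.0033]
```

```bash
python3 -m inch '[[[100,0,-0.03,0.01,-0.2,0,0],[100,0,-0.07,0.02,-0.4,0,0],[100,0,-0.11,0.03,-0.6,0,0],[100,0,-0.15,0.04,-0.8,0.003,-0.003],[100,0,-0.17,0.05,-1,0.003,-0.003],[100,0,-0.181,0.05,-1,0.003,-0.003],[100,0,-0.181,0.05,-1,0.003,-0.003]]]';  python3 plan.py 486.9 -14.6 160 1.689
```

```text
time: 17.4
position: [485.7, -14.5, 164.0]
orientation: [0.232, 0.67, -0.232, 0.666]
ft_force: [0.4, 0.4, 0.5]
gripper_width: 85.4
t 17.4 pos [485.7 -14.5 164. ] jaw 0.903 tilt 0.0045 w 85.4 F [0.4 0.4 0.5] q [ 0.51  0.36 -0.7   1.98  0.29  0.9   0.56]
shift [0.004  0.0007 0.001 ] turn [-1.0008e+00 -5.9000e-03 -1.0000e-04]
```

```bash
python3 -m inch '[[[100,0.01,0.001,0.001,-0.2,-0.003,0],[100,0.03,0.001,0.001,-0.4,-0.006,0],[100,0.05,0.001,0.001,-0.6,-0.006,0],[100,0.07,0.001,0.001,-0.8,-0.006,0],[100,0.08,0.001,0.001,-1,-0.006,0],[100,0.08,0.001,0.001,-1,-0.006,0],[100,0.08,0.001,0.001,-1,-0.006,0]]]';  python3 plan.py 486.9 -14.6 16 1.689
python3 - <<'E'
from h import *
s=snap("scene"); crop(s,"c1.png",200,130,360,290,4.5)
s=snap("top"); crop(s,"c1t.png",160,60,310,200,4.5)
E
```

```text
time: 18.27
position: [487.8, -13.7, 84.5]
orientation: [-0.041, 0.705, 0.042, 0.706]
ft_force: [-0.3, -0.2, -0.2]
gripper_width: 85.4
t 18.275 pos [487.8 -13.7  84.5] jaw 1.688 tilt 0.0012 w 85.4 F [-0.3 -0.2 -0.2] q [ 0.56  0.53 -0.8   2.04  0.54  0.79  1.12]
shift [ 0.0685 -0.0008 -0.001 ] turn [-0.0011  0.0014 -0.0004]
```

View pics/c1.png

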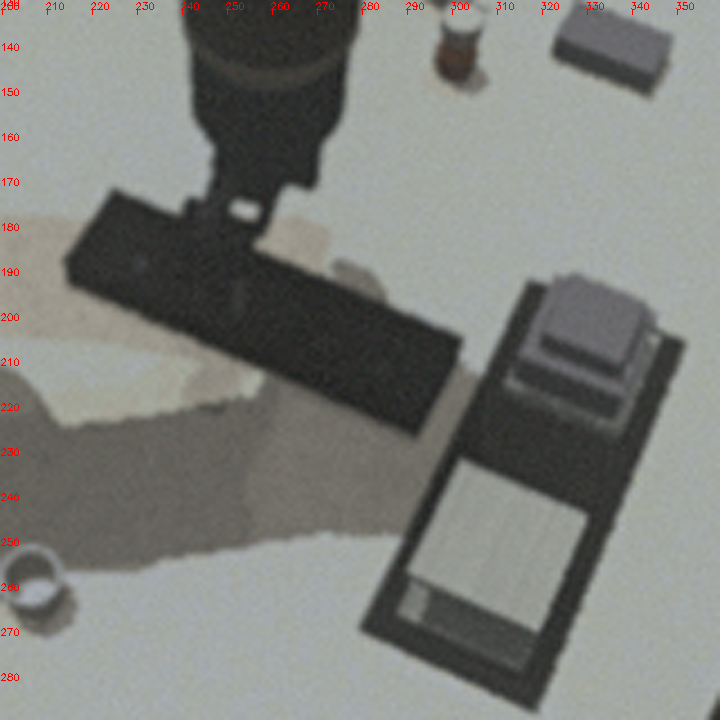

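View pics/c1t.png

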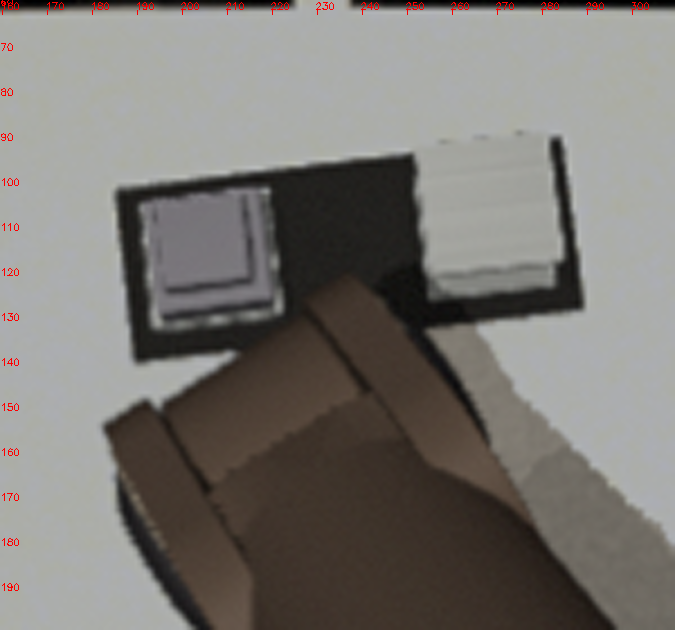

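```bash
python3 - <<'E'
from fit import *
s=snap("top"); rect(s,[(149,197),(242,188),(251,278),(165,291)],62,"small",4.5,160,60)
s=snap("scene"); rect(s,[(571,273),(656,307),(626,366),(542,337)],62,"small s",4.5,200,130)
E
python3 -m inch '[[[100,0.03,-0.001,-0.001,0,0.001,0],[100,0.05,-0.001,-0.001,0,0.001,0],[100,0.062,-0.001,-0.001,0,0.001,0],[100,0.068,-0.001,-0.001,0,0.001,0],[100,0.068,-0.001,-0.001,0,0.001,0],[100,0.068,-0.001,-0.001,0,0.001,0]]]';  python3 plan.py 486.9 -14.6 16 1.689
```

```text
small c [659.   56.4] e1 46.6 @-1.449 e2 49.3 @-2.996
small s c [661.  58.] e1 48.4 @0.156 e2 45.4 @-1.473
time: 19.23
position: [486.7, -15.4, 16.8]
orientation: [-0.043, 0.706, 0.043, 0.706]
ft_force: [1.1, 0.7, 0.4]
gripper_width: 85.3
t 19.225 pos [486.7 -15.4  16.8] jaw 1.692 tilt 0.0008 w 85.3 F [1.1 0.7 0.4] q [ 0.48  0.63 -0.7   2.08  0.67  0.66  1.02]
shift [0.0008 0.0008 0.0003] turn [0.0038 0.0009 0.0005]
```

Small packer centred on the post. Grip the trough.

```bash
python3 -m inch '[[[0,0,0,0,0,0,0],[0,0,0,0,0,0,0],[0,0,0,0,0,0,0],[0,0,0,0,0,0,0],[0,0,0,0,0,0,0],[0,0,0,0,0,0,0]]]';python3 plan.py; python3 -m inch '[[[0,-0.01,0,0,0,0,0],[0,-0.04,0,0,0,0,0],[0,-0.09,0,0,0,0,0],[0,-0.14,0,0,0,0,0],[0,-0.16,0,0,0,0,0],[0,-0.16,0,0,0,0,0]]]'; python3 plan.py 669 -16.5 150 0.121
```

```text
time: 19.98
position: [486.6, -15.3, 16.9]
orientation: [-0.043, 0.706, 0.043, 0.706]
ft_force: [-2.1, -0.2, 7.4]
gripper_width: 59.0
t 19.975 pos [486.6 -15.3  16.9] jaw 1.692 tilt 0.0008 w 59.0 F [-2.1 -0.2  7.4] q [ 0.48  0.63 -0.7   2.08  0.67  0.66  1.02]
time: 20.72
position: [487.0, -15.6, 177.8]
orientation: [-0.043, 0.705, 0.042, 0.707]
ft_force: [1.0, -0.4, -2.0]
gripper_width: 58.8
t 20.725 pos [487.  -15.6 177.8] jaw 1.692 tilt 0.0031 w 58.8 F [ 1.  -0.4 -2. ] q [ 0.67  0.4  -0.91  1.96  0.39  0.96  1.26]
shift [ 0.0283 -0.0227  0.1805] turn [ 1.9997e+00  4.3000e-03 -1.1000e-03]
```

```bash
python3 -m inch '[[[0,0,-0.003,0.02,0.08,0,0],[0,0,-0.006,0.045,0.2,0.004,-0.001],[0,0,-0.01,0.075,0.35,0.004,-0.001],[0,0,-0.013,0.105,0.5,0.004,-0.001],[0,0,-0.017,0.135,0.65,0.004,-0.001],[0,0,-0.02,0.16,0.8,0.004,-0.001],[0,0,-0.0227,0.175,0.92,0.004,-0.001],[0,0,-0.0227,0.18,1,0.004,-0.001],[0,0,-0.0227,0.18,1,0.004,-0.001]]]'; python3 plan.py 669 -16.5 150 0.121
```

```text
time: 21.85
position: [667.0, -15.9, 174.1]
orientation: [0.229, 0.671, -0.231, 0.667]
ft_force: [-0.3, 0.2, -1.8]
gripper_width: 58.6
t 21.85 pos [667.  -15.9 174.1] jaw 0.908 tilt 0.0063 w 58.6 F [-0.3  0.2 -1.8] q [ 0.36  0.63 -0.62  1.53  0.39  1.12  0.56]
shift [0.0241 0.0009 0.002 ] turn [ 1.0016 -0.0038  0.0073]
```

```bash
python3 -m inch '[[[0,0,0,0,0.1,0,0],[0,0.005,0,0,0.25,-0.003,0.006],[0,0.01,0.001,0.001,0.4,-0.003,0.006],[0,0.015,0.001,0.0015,0.55,-0.003,0.006],[0,0.02,0.001,0.0015,0.7,-0.003,0.006],[0,0.024,0.001,0.0015,0.85,-0.003,0.006],[0,0.024,0.001,0.0015,0.95,-0.003,0.006],[0,0.024,0.001,0.0015,1,-0.003,0.006],[0,0.024,0.001,0.0015,1,-0.003,0.006]]]'; python3 plan.py 669 -16.5 90 0.121
python3 - <<'E'
from h import *
s=snap("scene"); crop(s,"d1.png",200,90,370,290,3)
s=snap("top"); crop(s,"d1t.png",160,40,310,180,4.5)
E
```

```text
time: 22.98
position: [669.1, -16.3, 151.8]
orientation: [0.469, 0.529, -0.468, 0.53]
ft_force: [-0.3, -0.6, -1.9]
gripper_width: 58.7
t 22.975 pos [669.1 -16.3 151.8] jaw 0.123 tilt 0.0011 w 58.7 F [-0.3 -0.6 -1.9] q [ 0.24  0.61 -0.43  1.56  0.28  1.03 -0.15]
shift [ 0.0618 -0.0002  0.0002] turn [ 0.0022  0.0002 -0.0014]
```

View pics/d1.png

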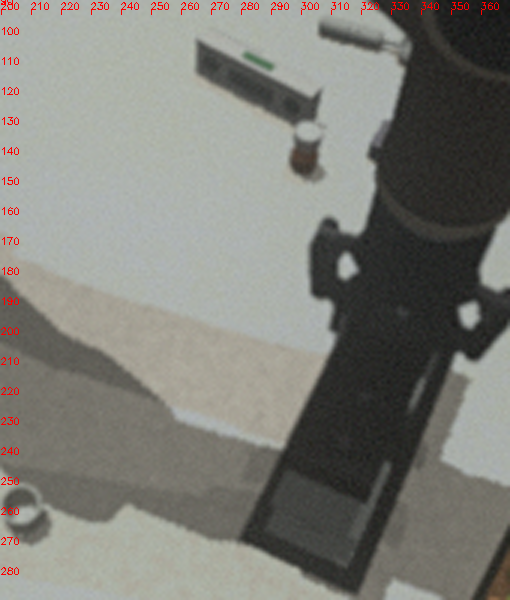

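View pics/d1t.png

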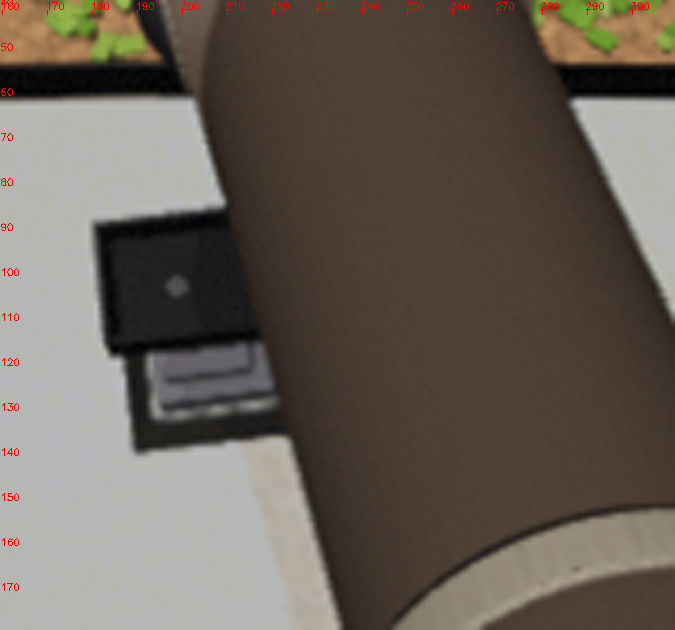

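```bash
python3 -m inch '[[[0,0.03,0,0,0,0,0],[0,0.05,0,0,0,0,0],[0,0.062,0,0,0.002,0,0],[0,0.066,0,0,0.002,0,0],[0,0.066,0,0,0.002,0,0]]]'; python3 plan.py 669 -16.5 78.5 0.121
```

```text
time: 23.7
position: [669.7, -16.2, 86.4]
orientation: [0.47, 0.529, -0.469, 0.53]
ft_force: [0.3, 0.2, -1.9]
gripper_width: 58.5
t 23.7 pos [669.7 -16.2  86.4] jaw 0.120 tilt 0.0020 w 58.5 F [ 0.3  0.2 -1.9] q [ 0.22  0.68 -0.41  1.6   0.32  0.92 -0.18]
shift [ 0.0079 -0.0008  0.0002] turn [-0.0015 -0.     -0.0025]
```

```bash
python3 -m inch '[[[0,0.004,-0.0006,0,0,0,-0.002],[0,0.006,-0.0006,0,0,0,-0.002],[0,0.0075,-0.0006,0,0,0,-0.002],[0,0.0085,-0.0006,0,0,0,-0.002],[0,0.0085,-0.0006,0,0,0,-0.002]]]'; python3 plan.py 669 -16.5 78.5 0.121
```

```text
time: 24.32
position: [669.1, -16.4, 79.0]
orientation: [0.469, 0.529, -0.469, 0.529]
ft_force: [-2.4, -0.1, 8.0]
gripper_width: 58.7
t 24.325 pos [669.1 -16.4  79. ] jaw 0.120 tilt 0.0009 w 58.7 F [-2.4 -0.1  8. ] q [ 0.22  0.69 -0.41  1.61  0.33  0.91 -0.18]
shift [ 0.0005 -0.0001  0.0001] turn [-0.0017  0.0008 -0.0008]
```

```bash
python3 -m inch '[[[100,0,0,0,0,0,0],[100,0,0,0,0,0,0],[100,0,0,0,0,0,0],[100,0,0,0,0,0,0],[100,0,0,0,0,0,0],[100,-0.02,0,0,0,0,0],[100,-0.05,0,0,0,0,0],[100,-0.08,0,0,0,0,0],[100,-0.1,0,0,0,0,0],[100,-0.1,0,0,0,0,0]]]';  python3 plan.py 395.2 280.6 160 1.53
python3 - <<'E'
from h import *
s=snap("scene"); crop(s,"d2.png",200,90,370,290,3)
E
```

```text
time: 25.58
position: [670.0, -16.3, 180.1]
orientation: [0.47, 0.528, -0.468, 0.53]
ft_force: [-0.3, -0.5, -0.4]
gripper_width: 85.5
t 25.575 pos [670.  -16.3 180.1] jaw 0.120 tilt 0.0040 w 85.5 F [-0.3 -0.5 -0.4] q [ 0.24  0.59 -0.44  1.53  0.27  1.08 -0.14]
shift [ 0.0189 -0.2375 -0.3276] turn [-1.7958  0.0042 -0.0036]
```

View pics/d2.png

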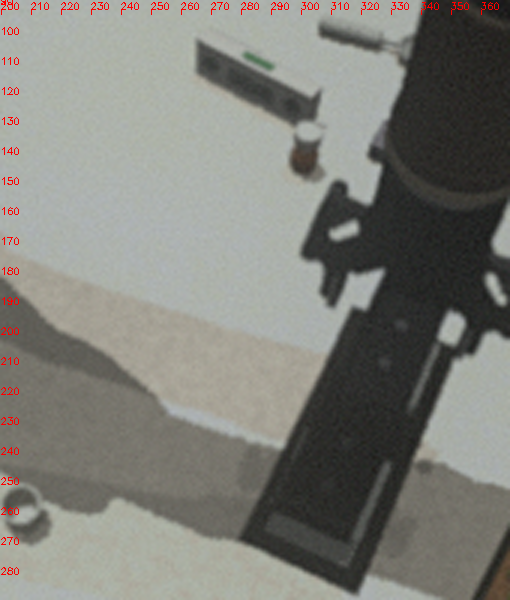

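```bash
python3 -m inch '[[[100,0,-0.02,-0.028,-0.1,0,0],[100,0,-0.05,-0.069,-0.3,0.004,-0.003],[100,0,-0.08,-0.11,-0.5,0.004,-0.003],[100,0,-0.11,-0.152,-0.7,0.004,-0.003],[100,0,-0.14,-0.193,-0.9,0.004,-0.003],[100,0,-0.17,-0.234,-1,0.004,-0.003],[100,0,-0.2,-0.276,-1,0.004,-0.003],[100,0,-0.225,-0.31,-1,0.004,-0.003],[100,0,-0.2375,-0.3276,-1,0.004,-0.003],[100,0,-0.2375,-0.3276,-1,0.004,-0.003]]]'; python3 plan.py 395.2 280.6 120 1.53
python3 - <<'E'
from h import *
s=snap("scene"); crop(s,"d3.png",240,160,370,290,4.5)
s=snap("top"); crop(s,"d3t.png",160,60,310,180,4.5)
E
```

```text
time: 26.88
position: [392.4, 281.3, 176.8]
orientation: [0.23, 0.67, -0.23, 0.667]
ft_force: [0.4, 0.5, 0.8]
gripper_width: 85.1
t 26.875 pos [392.4 281.3 176.8] jaw 0.909 tilt 0.0051 w 85.1 F [0.4 0.5 0.8] q [-0.08  0.35 -0.77  1.97  0.3   0.93 -0.1 ]
shift [0.0568 0.0013 0.0029] turn [-0.7912 -0.0065  0.001 ]
```

View pics/d3.png

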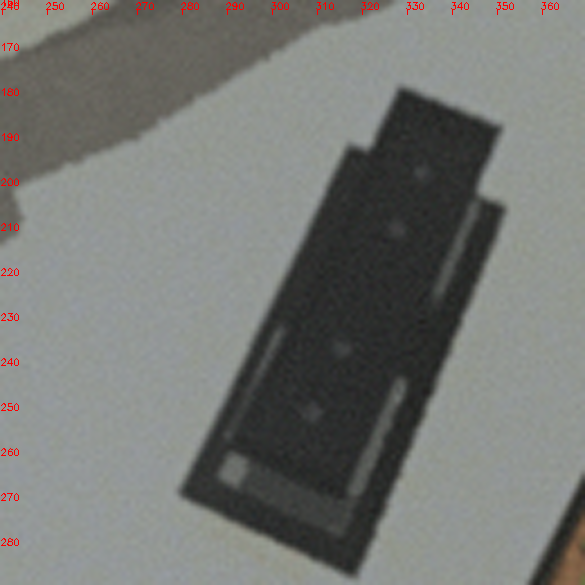

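View pics/d3t.png

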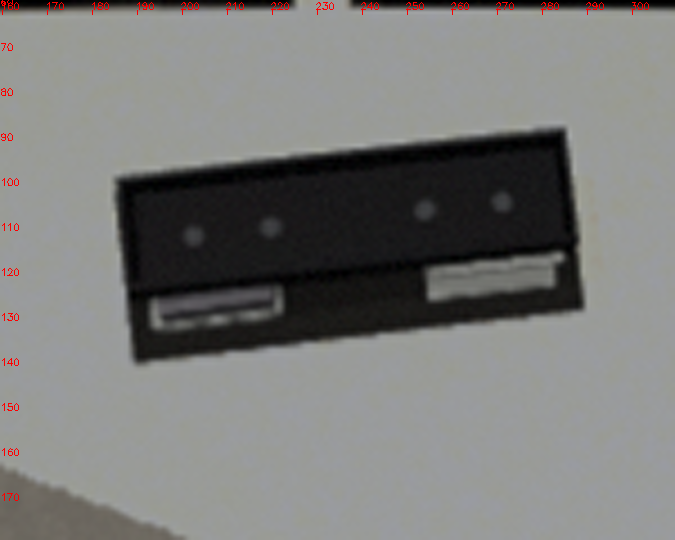

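```bash
python3 - <<'E'
from fit import *
for n,cs,o in (("top",[(193,236),(270,227),(425,210),(502,202)],(160,60)),("scene",[(421,172),(397,230),(343,349),(311,411)],(240,160))):
    s=snap(n); P=np.array([at_z(s,un(c,4.5,*o),66)[:2] for c in cs]); d=P[3]-P[0]; print(n,P.mean(0).round(1),np.hypot(*d).round(1),np.arctan2(d[1],d[0]).round(3),[x.round(1) for x in P])
E
python3 -m inch '[[[100,0.01,0.001,0.002,-0.2,-0.005,0.001],[100,0.03,0.0013,0.0025,-0.4,-0.006,0.001],[100,0.05,0.0013,0.0025,-0.6,-0.006,0.001],[100,0.057,0.0013,0.0025,-0.79,-0.006,0.001],[100,0.057,0.0013,0.0025,-0.79,-0.006,0.001],[100,0.057,0.0013,0.0025,-0.79,-0.006,0.001]]]'; python3 plan.py 395.2 280.6 43 1.53
python3 - <<'E'
from h import *
s=snap("scene"); crop(s,"e1.png",220,50,370,170,4.5)
E
```

```text
top [668.2 -19.1] 160.1 -1.457 [array([659.1,  60.4]), array([663.8,  20.8]), array([672.8, -58.9]), array([677.3, -98.6])]
scene [668.4 -15.9] 159.5 -1.458 [array([658.7,  63.7]), array([664.5,  23. ]), array([673.8, -55.7]), array([676.7, -94.8])]
time: 27.82
position: [397.2, 279.7, 120.8]
orientation: [0.018, 0.706, -0.017, 0.707]
ft_force: [0.3, -0.3, -0.5]
gripper_width: 85.5
t 27.825 pos [397.2 279.7 120.8] jaw 1.521 tilt 0.0016 w 85.5 F [ 0.3 -0.3 -0.5] q [-0.03  0.48 -0.86  2.02  0.48  0.85  0.36]
shift [ 0.0778  0.0007 -0.0021] turn [-0.0113  0.0018 -0.0011]
```

View pics/e1.png

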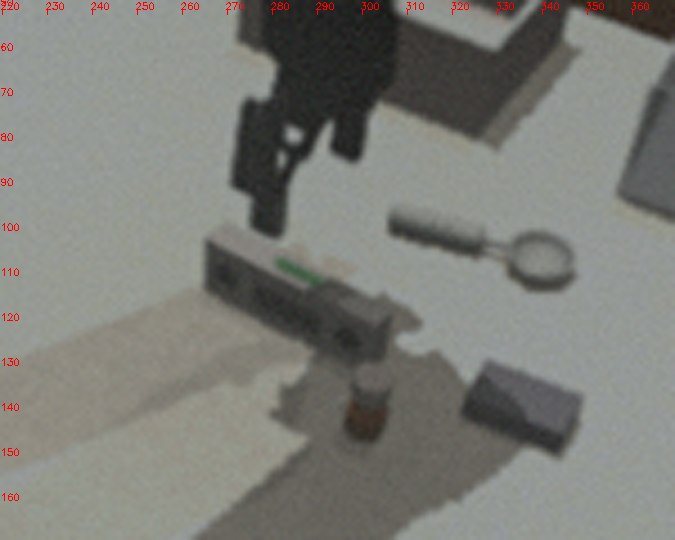

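```bash
python3 -m inch '[[[100,0.03,0.0007,-0.002,0,0.001,-0.001],[100,0.055,0.0007,-0.002,0,0.001,-0.001],[100,0.07,0.0007,-0.002,0,0.001,-0.001],[100,0.077,0.0007,-0.002,0,0.001,-0.001],[100,0.077,0.0007,-0.002,0,0.001,-0.001]]]'; python3 plan.py 395.2 280.6 43 1.522
python3 - <<'E'
from h import *
s=snap("scene"); crop(s,"e2.png",220,50,370,170,4.5)
E
```

```text
time: 28.5
position: [394.8, 281.1, 43.7]
orientation: [0.016, 0.707, -0.016, 0.707]
ft_force: [-0.9, 0.2, 0.7]
gripper_width: 85.5
t 28.5 pos [394.8 281.1  43.7] jaw 1.525 tilt 0.0006 w 85.5 F [-0.9  0.2  0.7] q [-0.13  0.59 -0.75  2.07  0.62  0.71  0.24]
shift [ 0.0007 -0.0005  0.0004] turn [0.0043 0.0008 0.0001]
```

View pics/e2.png

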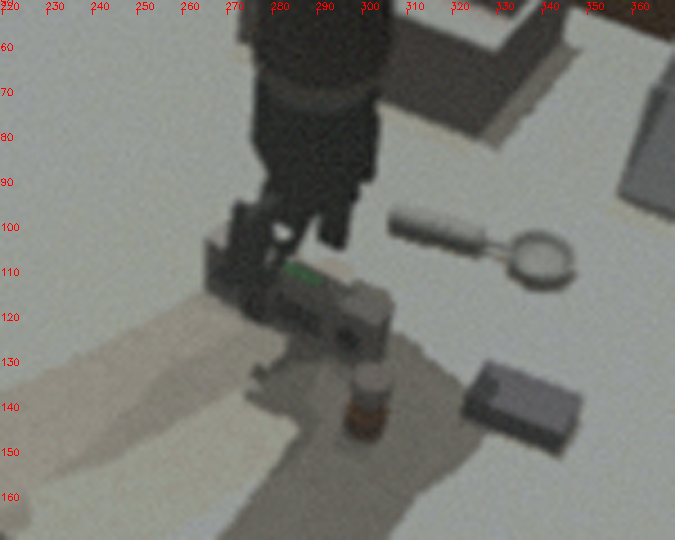

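```bash
python3 -m inch '[[[0,0,0,0,0,0,0],[0,0,0,0,0,0,0],[0,0,0,0,0,0,0],[0,0,0,0,0,0,0],[0,0,0,0,0,0,0],[0,0,0,0,0,0,0],[0,0,0,0,0,0,0],[0,0,0,0,0,0,0]]]';python3 plan.py; python3 -m inch '[[[0,-0.01,0,0,0,0,0],[0,-0.04,0,0,0,0,0],[0,-0.09,0,0,0,0,0],[0,-0.14,0,0,0,0,0],[0,-0.16,0,0,0,0,0],[0,-0.16,0,0,0,0,0]]]'; python3 plan.py 668.3 -17.3 190 0.114
```

```text
time: 29.55
position: [394.9, 281.1, 43.9]
orientation: [0.016, 0.707, -0.016, 0.707]
ft_force: [0.1, 0.3, 5.4]
gripper_width: 20.8
t 29.55 pos [394.9 281.1  43.9] jaw 1.526 tilt 0.0010 w 20.8 F [0.1 0.3 5.4] q [-0.13  0.59 -0.75  2.07  0.62  0.71  0.24]
time: 30.3
position: [395.2, 281.2, 205.0]
orientation: [0.016, 0.706, -0.016, 0.708]
ft_force: [-0.3, -0.0, -1.7]
gripper_width: 21.0
t 30.3 pos [395.2 281.2 205. ] jaw 1.525 tilt 0.0032 w 21.0 F [-0.3 -0.  -1.7] q [ 0.06  0.36 -0.95  1.94  0.35  1.01  0.48]
shift [ 0.0156 -0.2857  0.2864] turn [ 1.7966  0.0025 -0.0037]
```

```bash
python3 -m inch '[[[0,0,-0.015,0.015,0.08,0,0],[0,0,-0.045,0.045,0.2,0.003,-0.004],[0,0,-0.08,0.08,0.35,0.003,-0.004],[0,0,-0.115,0.115,0.5,0.003,-0.004],[0,0,-0.15,0.15,0.65,0.003,-0.004],[0,0,-0.185,0.185,0.8,0.003,-0.004],[0,0,-0.22,0.22,0.92,0.003,-0.004],[0,0,-0.25,0.25,1,0.003,-0.004],[0,0,-0.275,0.276,1,0.003,-0.004],[0,0,-0.2857,0.2864,1,0.003,-0.004],[0,0,-0.2857,0.2864,1,0.003,-0.004]]]'; python3 plan.py 668.3 -17.3 190 0.114
```

```text
time: 31.68
position: [667.4, -18.6, 202.0]
orientation: [0.285, 0.648, -0.287, 0.645]
ft_force: [-0.3, 1.3, -1.1]
gripper_width: 20.6
t 31.675 pos [667.4 -18.6 202. ] jaw 0.738 tilt 0.0059 w 20.6 F [-0.3  1.3 -1.1] q [ 0.35  0.6  -0.6   1.5   0.36  1.16  0.42]
shift [ 0.012   0.0016 -0.0003] turn [ 7.943e-01 -7.000e-04  7.600e-03]
```

```bash
python3 -m inch '[[[0,0.005,0,0,0.1,0,0],[0,0.02,0.001,0,0.25,-0.001,0.006],[0,0.035,0.001,0,0.4,-0.001,0.006],[0,0.05,0.001,0,0.55,-0.001,0.006],[0,0.06,0.001,0,0.7,-0.001,0.006],[0,0.062,0.001,0,0.794,-0.001,0.006],[0,0.062,0.001,0,0.794,-0.001,0.006],[0,0.062,0.001,0,0.794,-0.001,0.006]]]'; python3 plan.py 668.3 -17.3 116 0.114
python3 - <<'E'
from h import *
s=snap("scene"); crop(s,"f1.png",230,120,390,290,4.2)
E
```

```text
time: 32.67
position: [668.0, -15.9, 142.0]
orientation: [0.47, 0.528, -0.469, 0.529]
ft_force: [0.2, 0.9, -1.9]
gripper_width: 20.9
t 32.675 pos [668.  -15.9 142. ] jaw 0.119 tilt 0.0017 w 20.9 F [ 0.2  0.9 -1.9] q [ 0.25  0.62 -0.44  1.57  0.3   1.02 -0.16]
shift [0.026  0.0001 0.0014] turn [ 0.0067  0.0008 -0.002 ]
```

View pics/f1.png

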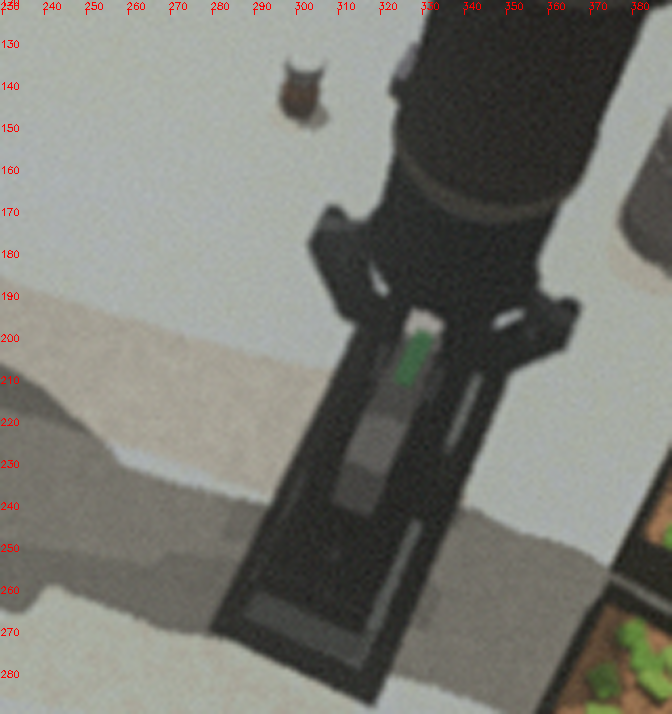

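```bash
python3 - <<'E'
from h import *
s=snap("scene")
z=142+4.1
d=np.array([np.cos(-1.45),np.sin(-1.45)])
for t in (-70,-18,0,18,70): print(t,((proj(s,(668+d[0]*t,-16+d[1]*t,z))-[230,120]+.5)*4.2).round(0))
E
python3 plan.py 668.3 -17.3 116 0.114
```

```text
-70 [458. 261.]
-18 [426. 333.]
0 [414. 360.]
18 [402. 386.]
70 [365. 468.]
t 32.775 pos [668.3 -16.5 142. ] jaw 0.118 tilt 0.0019 w 21.0 F [-0.5  0.3 -1.4] q [ 0.25  0.62 -0.44  1.57  0.3   1.02 -0.16]
shift [ 0.026  -0.0001  0.0008] turn [ 0.005   0.001  -0.0022]
```

```bash
python3 -m inch '[[[0,0.012,0,0.0008,0.005,0.001,-0.002],[0,0.02,0,0.0008,0.005,0.001,-0.002],[0,0.026,0,0.0008,0.005,0.001,-0.002],[0,0.027,0,0.0008,0.005,0.001,-0.002],[0,0.027,0,0.0008,0.005,0.001,-0.002]]]'; python3 plan.py 668.3 -17.3 109.5 0.115
```

```text
time: 33.4
position: [668.6, -17.6, 114.8]
orientation: [0.471, 0.527, -0.471, 0.527]
ft_force: [1.2, 0.2, -1.6]
gripper_width: 20.8
t 33.4 pos [668.6 -17.6 114.8] jaw 0.113 tilt 0.0001 w 20.8 F [ 1.2  0.2 -1.6] q [ 0.24  0.65 -0.43  1.58  0.31  0.97 -0.18]
shift [ 0.0053 -0.0003 -0.0003] turn [-0.0029  0.0001 -0.0001]
```

```bash
python3 -m inch '[[[0,0.002,0,0,0,0,0],[0,0.004,0,0,0,0,0],[0,0.005,0,0,0,0,0],[0,0.0055,0,0,0,0,0],[0,0.0055,0,0,0,0,0]]]'; python3 plan.py 668.3 -17.3 109.5 0.115
```

```text
time: 34.02
position: [668.6, -17.7, 110.0]
orientation: [0.471, 0.527, -0.471, 0.528]
ft_force: [-2.6, -1.2, 5.7]
gripper_width: 20.9
t 34.025 pos [668.6 -17.7 110. ] jaw 0.113 tilt 0.0005 w 20.9 F [-2.6 -1.2  5.7] q [ 0.24  0.66 -0.43  1.59  0.32  0.96 -0.18]
shift [ 0.0005 -0.0002 -0.0004] turn [-0.0031  0.0005 -0.0003]
```

```bash
python3 -m inch '[[[100,0,0,0,0,0,0],[100,0,0,0,0,0,0],[100,0,0,0,0,0,0],[100,0,0,0,0,0,0],[100,0,0,0,0,0,0],[100,0,0,0,0,0,0],[100,0,0,0,0,0,0],[100,0,0,0,0,0,0],[100,-0.02,0,0,0,0,0],[100,-0.05,0,0,0,0,0],[100,-0.09,0,0,0,0,0],[100,-0.12,0,0,0,0,0],[100,-0.12,0,0,0,0,0]]]';  python3 plan.py 450 -300 230 0.115
```

```text
time: 35.65
position: [670.2, -17.3, 234.0]
orientation: [0.473, 0.526, -0.47, 0.529]
ft_force: [-0.4, 0.2, -0.7]
gripper_width: 85.4
t 35.65 pos [670.2 -17.3 234. ] jaw 0.113 tilt 0.0067 w 85.4 F [-0.4  0.2 -0.7] q [ 0.26  0.54 -0.47  1.47  0.25  1.18 -0.13]
shift [ 0.0026 -0.2506  0.2562] turn [-0.0031  0.001  -0.0084]
```

```bash
python3 -m inch '[[[100,0,-0.04,0.04,0,0,0],[100,0,-0.08,0.08,0,0,0],[100,0,-0.12,0.12,0,0,0],[100,0,-0.16,0.16,0,0,0],[100,0,-0.2,0.2,0,0,0],[100,0,-0.24,0.24,0,0,0],[100,0,-0.25,0.256,0,0,0],[100,0,-0.25,0.256,0,0,0]]]';  python3 plan.py
python3 - <<'E'
from h import *
s=snap("scene"); crop(s,"g1.png",240,150,370,290,4.2); cv2.imwrite("pics/g1f.png",s["color"])
s=snap("top"); crop(s,"g1t.png",160,60,310,180,5)
E
```

```text
time: 36.65
position: [448.4, -301.1, 229.4]
orientation: [0.472, 0.527, -0.472, 0.527]
ft_force: [0.5, 0.9, 1.9]
gripper_width: 85.4
t 36.65 pos [ 448.4 -301.1  229.4] jaw 0.110 tilt 0.0003 w 85.4 F [0.5 0.9 1.9] q [ 0.84  0.32 -0.42  1.8   0.15  1.05  0.48]
```

View pics/g1.png

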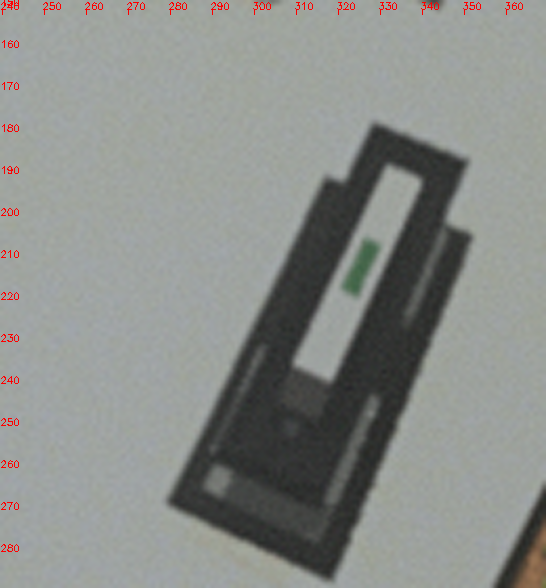

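View pics/g1t.png

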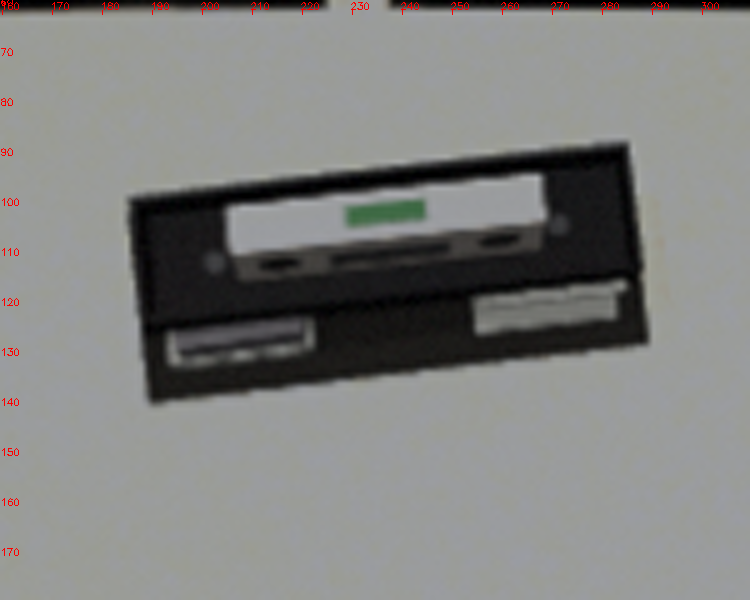

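View pics/g1f.png

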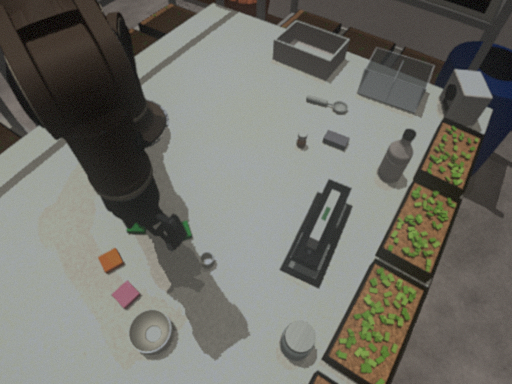

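Run:
```python
from fit import *
s=snap("top"); k,o=5,(160,60)
rect(s,[(226,205),(542,173),(545,220),(230,255)],114,"level",k,*o)
rect(s,[(130,200),(627,143),(638,272),(147,328)],86,"trough",k,*o)
s=snap("scene"); k,o=4.2,(240,150)
rect(s,[(388,164),(424,180),(328,384),(293,366)],114,"level s",k,*o)
for n in (1,): 
    c=[(371,240),(342,294)]
    print(sum(at_z(s,un(q,k,*o),114) for q in c)/2)
    print("dot",at_z(s,un((290,428),k,*o),66))
```

```text
level c [668.4 -20.1] e1 139.6 @-1.461 e2 22.1 @-3.067
trough c [666.5 -19.4] e1 225.8 @-1.453 e2 60.5 @-3.032
level s c [669.2 -17.9] e1 20.5 @0.060 e2 140.8 @-1.465
[666.90771178 -17.82587861 114.        ]
dot [677.29248793 -96.15116726  66.        ]
```

Run:
```python
from rig import order,state
print(state()["time"],order.close_job())
```

```text
the job is handed in; nothing more can be done
36.85 None
```

I packed up the low post, laid the trough across both supports, stood the level in it, and handed the job in at 36.9 s. No verdict is reported, so these are my own last camera checks, each good to about 2 mm:

- **Packers:** the large one sits about 3 mm off the low post's centre. The small one on top is within about 1 mm of it.
- **Trough:** it lies open side up on both supports, with its middle about 1–2 mm from halfway between them and within about 0.01 rad of the line between the posts. Its outline was the right size for the level height. I had no direct measurement of its tilt.
- **Level:** it stands upright in the trough, about 1–2 mm from the trough's middle and within about 0.01 rad of its line.
- **Oblong packer:** I never touched it, and it looks to be lying where it was at the start. I did not re-measure it.
- **Arm:** it was clear of everything, and the force readings I took never passed about 9 N.

Nothing failed. The only disagreement was that the two cameras differed by a steady 2–3 mm, mostly in y. I averaged them for the early positions, and the difference is well inside the tolerances.

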